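Lock the instrument case and put its key away

TASK

Lock the black instrument case: with the blue key that is already in its lock, turn clockwise until the bolt is fully home in the keeper, then turn the key back to the only position where it will come out and draw it out without forcing it. Stand the key fully seated in the empty blue holder, leaving the orange spare key and everything else on the bench undisturbed.

Things in the scene. Friction and masses are not known exactly. Their poses are not given: they have to be found in the camera images.
- key: Blue key, upright in the lock at the start, about 60 g. Origin on its shank axis at the underside of its steel flange (disc 42 mm across, 4 mm thick, above the origin). z up to the bow, x towards the bit. Shank 10 mm across, reaching 26 mm below the origin. Bit: a tooth 6 mm wide reaching 14.5 mm from the axis along +x, and a shorter one 12 mm along -x, 13 to 21 mm below the origin.
- key_bow (a point): Middle of the key's bow, 27 mm above the flange's underside; frame as the key's. The bow is a blue block 36 mm wide (key x), 10 mm thick (key y), 34 mm tall, with a white stripe on the bit's side. Grip it from above across its 10 mm thickness.
- lock (a point): Centre of the lock's steel top plate, on the lock's upright axis, 113 mm above the bench; frame turned with the case (fixed). Grey lock, 70 x 70 x 28 mm, on the black case with aluminium edges (230 x 310 x 85 mm). The key's flange rests on the plate at the start. The lock bears 35 N from the key; more is forcing it. The shank has about 0.8 mm side play.
- keyhole (a point): On the lock's axis, 9 mm below the top plate: underside of the hidden 6 mm brass keyway disc. Elsewhere than at its one matching slot (7.8 mm wide) the key lifts only about 4 mm before the bit bears on it hard; at the slot (within about 0.1 rad) it comes straight up, clear of the plate after 26 mm. To find it, turn back in small steps with light upward tugs of about 5 N.
- mark (a point): Red dot on the lock's top plate, 28 mm from its axis: only roughly the direction in which the bit points when the key comes out. The lock is worn: the true direction is up to 0.4 rad either side of the dot, differs from case to case, and is found only by feel. At the start the bit points 0.40 to 0.50 rad clockwise of the dot.
- bolt (a joint): Travel of the bolt in m: 0 to 0.002 at the start, 0.008 fully thrown, against a hard stop. Turning the key clockwise (from above) drives it along the lock frame's -y against some 5 N of friction; the bit meets it 0.6 rad or more clockwise of the dot and has thrown it at about 1.4 to 1.45 rad clockwise. It stays there when the key turns back.
- bolt_tip (a point): Centre of the end face (9 x 8 mm) of the brass bolt with its red tip, 11 mm above the case's lid; flush with the lock's right-hand side when withdrawn; it shoots into the open-topped steel keeper 7 mm beyond.
- holder_rim (a point): Centre of the mouth of the empty blue holder, a round pot 60 mm across and 34 mm high, fixed to the bench, with a hole 35 mm across and 29 mm deep. The key stands in it with its flange resting on the rim, at any yaw.
- holder2: The orange holder of the same shape, taken by the spare key; origin under its centre at bench level.
- spare: Orange spare key, same shape as the blue key, standing in the orange holder; leave it alone.
- bottle0: Amber reagent bottle with blue cap, 64 mm across, 150 mm tall; origin under its centre. Bystander.
- bottle1: Another such bottle. Bystander.
- meter: Yellow multimeter lying flat, 150 x 75 x 46 mm; origin under its centre. Bystander.
- marker: Green marker pen, 16 mm thick and 120 mm long, lying on the bench; origin under its middle. Bystander.
Not all that is in view belongs to the job. Leave any green or turquoise look-alike of the key alone.

How it is judged (in metres and radians):
On the way, in this order (a step that is already met when the one before it is completed fails the run):
1. the bolt is fully home (at least 7 of its 8 mm) with the key still in the lock (value of joint bolt above 0.007 m and z of key in the frame of lock below 0.01 m and horizontal distance between key and lock below 0.006 m), for 0.1 s.
2. the key has been drawn straight up out of the lock (z of key in the frame of lock above 0.028 m and angle between key's own z axis and vertical below 0.35 rad), for 0.1 s.
At the end, for the whole second after the job is handed in: The bolt is at least 7 of its 8 mm out, and the blue key stands at rest in the blue holder: within 6 mm of its centre, flange within 2 mm of the rim, upright within 0.08 rad, released (value of joint bolt above 0.007 m and horizontal distance between key and holder_rim below 0.006 m and z of key in the frame of holder_rim between -0.002 and 0.002 m and angle between key's own z axis and vertical below 0.08 rad and linear speed of key below 0.02 m/s); the robot touches nothing.
It fails at once if the key is forced in the lock (more than 35 N between key and case) (contact force between key and case above 35 N).
It fails at once if the spare key is disturbed (moved over 10 mm) (distance of spare from where it was at the start of the episode above 0.01 m).
It fails at once if a bystander is disturbed (moved over 25 mm) (distance of any of bottle0, bottle1, meter, marker from where it was at the start of the episode above 0.025 m).
It also fails if it takes over 72 s, if anything falls off the work surface, if the arm or the gripper's body presses on something with over 40 N, if the wrist force passes 120 N, or if a joint passes its speed limit or range.

ROBOT

A 7-joint arm with a two-finger parallel gripper is mounted at the origin on the work surface. World frame = base frame: x ahead of the robot, y to its left, z up, the work surface at z = 0. Lengths are in m, angles in degrees, forces in N, time in s.
With the tool pointing down it reaches from about 0.425 to 0.925 m from the base axis. Payload 6.8 kg.
Tool frame: the origin (TCP) lies midway between the tips of the shut fingers; the grasp point (between the pads) lies 19 mm behind it; z points along the fingers, y is the line along which they close (so a half turn about z gives the same grasp; the last joint's range is limited). The gripper opens to 88 mm and grips with 3 to 60 N. Pads are 20 mm wide; open, the fingers measure 115 mm over their backs; the gripper's body (75 mm by 178 mm) begins 61 mm behind the grasp point.
Start: joints at [-78.329, 27.33, 1.283, 89.118, -0.659, 63.558, -4.761], TCP at [0.207, 0.642, 0.192] pointing down, gripper open.
Joint ranges: [-169.35, 169.35], [-19.33, 120.38], [-80.79, 83.38], [13.8, 139.57], [-78.32, 258.32], [9.67, 109.79], [-169.56, 169.56]. Speed limits (degrees/s): [136.94, 136.94, 180, 180, 180, 180, 180].

INTERFACE

Orientations are given as a 3x3 rotation matrix whose columns are the frame's x, y, z axes.
In Python, from rig import ctrl gives the robot as it stands.
- The arm moves only by the tool carry_out, never from a script. Its argument "increments" is text: rows parted by semicolons, each of 7 numbers parted by spaces: the finger opening in cm, from 0 to 8.78, then the shift along the world's x, y, z in cm, then the turn, a rotation vector about the world's x, y, z in degrees. In form: fingers tx ty tz wx wy wz; .... A call has exactly 5 rows; each row is the pose to reach, as a shift and turn from the pose commanded when the call began; what a row does not reach only later rows make up. A row lasts 1/10 s, in which the tool goes at most 50 mm and 8.59 degrees, less where a joint would pass 70% of its speed; a pose out of reach is approached as far as the arm can. A call with a gripper value outside its range is refused whole. The fingers move at their own pace and stop on an object; the grip force is fixed at half the most. Time passes only in rows, so rows that repeat a pose let the fingers close, or fill a call up. It gives the time, the measured TCP pose, the force, the opening and the grip force at its end, in the units of the state.
- ctrl.get_obs(): the state, without advancing time (a new reading comes with each control period).
- ctrl.snapshot(name): name is "scene" or "side" or "wrist"; returns the picture (384x512x3 uint8, red, green, blue); there is no depth.
- ctrl.get_calibration(name): a dict with "mtx" (3x3 intrinsics, pixels), "k1" (the pictures are not rectified: a ray, as slopes to the right and down, at radius r is drawn at 1 + k1 r^2 times it, then the intrinsics apply), "eye" and "orientation" of the camera in the world. Camera axes: x right, y up, looking along -z (the intrinsics and any distortion apply to the point x, -y, -z); pixel columns grow to the right and rows downward; lengths in m; the calibration is good to about 2 mm. A picture is of the moment at which its call begins: read the wrist's pose just before it. get_calibration takes no time and is no camera call; for the wrist camera it gives the pose at the moment of the call.
- ctrl.hand_in(): hands the job in; it is judged then, once.
The state is a dict: "time_s": time; "joints": joint angles; "joint_vel": joint speeds; "joint_efforts": joint torques, N m; "eef_pos": TCP position; "ee_rot": TCP orientation; "force": force on the tool from outside, world axes, zero at the start; "wrist_torque": the same for the moment, N m; "grip_width": opening from 0.0 (shut) to 1.0 (fully open); "grip_force": force on a finger pad.
Only numpy, scipy, OpenCV 4.12 (cv2) and the standard library are available. Lean on these libraries where they do the work, as an engineer would, in place of code of your own. Each camera call takes 0.05 s, during which the arm holds its last target. There are 200 camera calls.

## Working session

There is one attempt and no reset: what is moved stays moved. The work goes in short steps, Python scripts to look and compute and a tool call to move; the robot and the scene stay as the last step left them, time stands still between calls to the robot, and variables do not carry over. Pictures are saved under pics/ and viewed, at most 14 in all, crops included, and the job is handed in when it is done.

Besides the shell and the picture viewer there is one more tool, called after ">>>" as name(argument=value, ...) on one line, values as JSON. carry_out: Moves the arm, as the interface text tells. Its arguments: {"type":"object","properties":{"increments":{"type":"string"}},"required":["increments"]}

```bash
mkdir -p pics; ls; python3 - <<'E'
from rig import ctrl
import cv2, numpy as np
o=ctrl.get_obs(); print(o)
for n in ("scene","side","wrist"):
    c=ctrl.get_calibration(n); im=ctrl.snapshot(n); cv2.imwrite(f"pics/{n}0.png",im[:,:,::-1]); print(n,c)
a=[cv2.imread(f"pics/{n}0.png") for n in ("scene","side")]
E
```

```text
pics
{'time_s': 0.0, 'joints': array([-78.33084234,  27.37622492,   1.27995388,  89.17774187,
        -0.65772656,  63.55881482,  -4.76203599]), 'joint_vel': array([-0.08410526,  0.05842672, -0.02928618,  0.00042741, -0.0018646 ,
        0.03950523,  0.01940859]), 'joint_efforts': array([-1.26215405e-04, -5.82857895e+01,  1.53468657e+00, -2.72605366e+01,
       -5.42434515e-02,  1.71794422e-02,  1.71529837e-04]), 'eef_pos': array([0.20687049, 0.64181895, 0.19068096]), 'ee_rot': array([[-9.51799111e-01,  3.06721829e-01, -4.14623992e-04],
       [ 3.06722070e-01,  9.51797435e-01, -1.79284413e-03],
       [-1.55266378e-04, -1.83360178e-03, -9.99998307e-01]]), 'force': array([-0.81908895, -0.35261192, -0.29119293]), 'wrist_torque': array([ 0.02548727, -0.0334926 ,  0.00443797]), 'grip_force': 0.0, 'grip_width': 1.0004561974205226}
scene {'mtx': array([[387.36082299,   0.        , 249.08821481],
       [  0.        , 387.36082299, 190.35022818],
       [  0.        ,   0.        ,   1.        ]]), 'k1': -0.13551895680840753, 'eye': array([ 0.97063415, -0.42187793,  0.79207782]), 'orientat
[... 274 characters left out ...]
[  0.        ,   0.        ,   1.        ]]), 'k1': -0.12176300159647088, 'eye': array([ 0.37512006, -0.72266315,  0.95040583]), 'orientation': array([[ 0.98614012,  0.12323273, -0.11109169],
       [-0.16588493,  0.71964933, -0.6742307 ],
       [-0.00314023,  0.68331438,  0.73011752]])}
wrist {'mtx': array([[304.07920387,   0.        , 257.65237123],
       [  0.        , 304.07920387, 189.62583058],
       [  0.        ,   0.        ,   1.        ]]), 'k1': -0.042930744897469536, 'eye': array([0.14062682, 0.66415449, 0.38346927]), 'orientation': array([[ 0.30651163, -0.92015136, -0.24366389],
       [ 0.95186501,  0.29578683,  0.0803937 ],
       [-0.0019018 , -0.25657674,  0.96652199]])}
```

View pics/scene0.png

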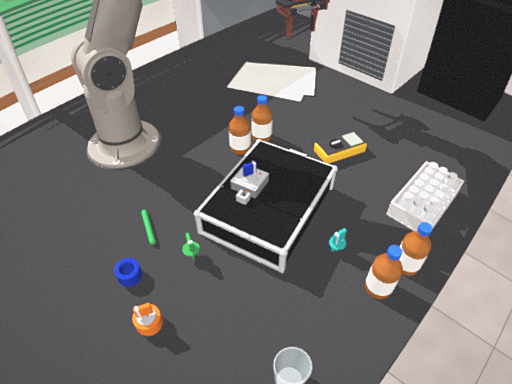

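View pics/side0.png

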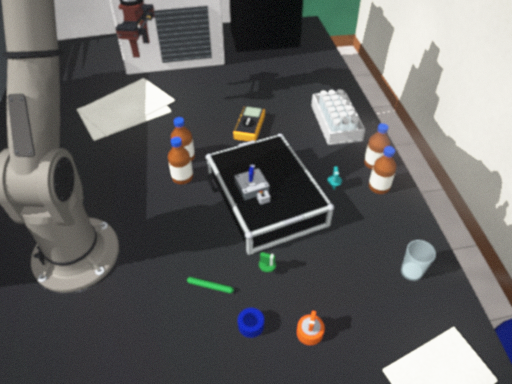

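The scene view shows the lock with its blue key at about (250,178), the empty blue holder at (127,271), and the orange spare at (147,318). The side view has them at (255,183), (250,321) and (311,328). Next I'll write the helpers and measure.

```bash
cat > h.py <<'E'
import cv2, numpy as np
from rig import ctrl
def ray(c,uv):
    u=np.array(uv,float); K=c["mtx"]
    p=cv2.undistortPoints(u.reshape(1,1,2),K,np.array([c["k1"],0,0,0.]),None,None).ravel()
    d=c["orientation"]@np.array([p[0],-p[1],-1]); return c["eye"],d/np.linalg.norm(d)
def onplane(c,uv,z):
    e,d=ray(c,uv); return e+d*(z-e[2])/d[2]
def tri(rs):
    A=sum(np.eye(3)-np.outer(d,d) for e,d in rs); b=sum((np.eye(3)-np.outer(d,d))@e for e,d in rs)
    p=np.linalg.solve(A,b); return p,[np.linalg.norm(np.cross(p-e,d)) for e,d in rs]
def proj(c,P):
    q=c["orientation"].T@(np.array(P,float)-c["eye"]); x,y=q[0]/-q[2],-q[1]/-q[2]
    s=1+c["k1"]*(x*x+y*y); K=c["mtx"]; return np.array([K[0,0]*x*s+K[0,2],K[1,1]*y*s+K[1,2]])
def blobs(im,lo,hi,amin=15):
    m=cv2.inRange(cv2.cvtColor(im,cv2.COLOR_RGB2HSV),np.array(lo),np.array(hi))
    n,l,s,ce=cv2.connectedComponentsWithStats(m); return [(s[i],ce[i],(l==i).astype(np.uint8)) for i in range(1,n) if s[i][4]>=amin]
E
python3 - <<'E'
from h import *
tiles=[]
for n,(u,v) in (("scene",(250,178)),("side",(255,185))):
    im=cv2.imread(f"pics/{n}0.png")[:,:,::-1].copy(); c=ctrl.get_calibration(n)
    print(n)
    for s,ce,m in blobs(im,(110,120,60),(130,255,255)):
        P=onplane(c,ce,.034); print("blue",s,ce.round(1),P.round(3),"bowplane",onplane(c,ce,.14).round(3))
    for s,ce,m in blobs(im,(0,150,60),(5,255,255),3)+blobs(im,(174,120,60),(180,255,255),3):
        if abs(ce-[u,v]).max()<40: print("red",s,ce.round(1),onplane(c,ce,.113).round(4),onplane(c,ce,.096).round(4))
    tiles.append(cv2.resize(im[v-32:v+32,u-32:u+32,::-1],(400,400),interpolation=cv2.INTER_CUBIC))
cv2.imwrite("pics/lock.png",np.hstack(tiles))
E
```

```text
scene
blue [257  95  11   9  48] [261.8  99.7] [0.202 0.451 0.034] bowplane [0.31  0.329 0.14 ]
blue [233 105  12  11  54] [238.1 110.9] [0.189 0.345 0.034] bowplane [0.298 0.238 0.14 ]
blue [242 162  11  14 117] [247.5 168.6] [0.408 0.16  0.034] bowplane [0.487 0.078 0.14 ]
blue [418 227  15   9  47] [423.9 232.3] [0.892 0.292 0.034] bowplane [0.903 0.192 0.14 ]
blue [387 244  14  16  64] [392.5 253.5] [0.863 0.18  0.034] bowplane [0.878 0.096 0.14 ]
blue [114 258  28  29 631] [127.8 271.7] [ 0.443 -0.278  0.034] bowplane [ 0.517 -0.298  0.14 ]
side
blue [173 117  11  10  92] [178.3 121.3] [0.3   0.475 0.034] bowplane [0.309 0.337 0.14 ]
blue [378 123  10   9  70] [382.2 127.4] [0.97  0.329 0.034] bowplane [0.901 0.207 0.14 ]
blue [170 137  11  10  84] [175.3 141.7] [0.287 0.371 0.034] bowplane [0.297 0.244 0.14 ]
blue [384 146  11  11  86] [388.9 150.9] [0.948 0.214 0.034] bowplane [0.882 0.106 0.14 ]
blue [248 167   6  15  61] [250.5 173.2] [0.503 0.188 0.034] bowplane [0.488 0.083 0.14 ]
blue [237 307  28  31 708] [250.5 322. ] [ 0.429 -0.28   0.034] bowplane [ 0.423 -0.331  0.14 ]
blue [495 319  17  45 420] [505.5 336.9] [ 0.993 -0.428  0.034] bowplane [ 0.921 -0.462  0.14 ]
```

View pics/lock.png

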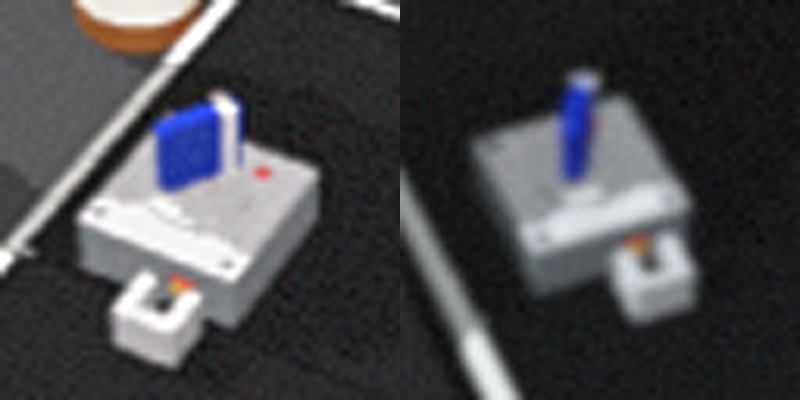

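The zoomed crops show the key's bow with its white stripe turned away from the side camera, the red dot to the right of the stripe, and the bolt and keeper on the lock's near side. The bow is at about (0.488, 0.080), and the two views agree. I'll move the wrist camera above it.

>>> carry_out(increments="8.7 0 0 5 0 0 0; 8.7 1 -2 9 0 0 0; 8.7 3 -6 11 0 0 0; 8.7 5 -10 11 0 0 0; 8.7 7 -14 11 0 0 0")

```text
time_s: 0.65
eef_pos: [0.2778, 0.5012, 0.3023]
ee_rot: [[-0.952, 0.307, 0.001], [0.307, 0.952, 0.001], [-0.0, 0.001, -1.0]]
force: [0.2, -0.2, -0.3]
grip_width: 0.99
grip_force: 0.0
```

>>> carry_out(increments="8.7 2 -4 0 0 0 0; 8.7 4 -8 0 0 0 0; 8.7 6 -12 0 0 0 0; 8.7 8 -16 0 0 0 0; 8.7 10 -20 0 0 0 0")

```text
time_s: 1.15
eef_pos: [0.3775, 0.3006, 0.3016]
ee_rot: [[-0.952, 0.307, -0.0], [0.307, 0.952, 0.0], [0.0, 0.0, -1.0]]
force: [1.6, 0.0, 1.4]
grip_width: 0.994
grip_force: 0.0
```

>>> carry_out(increments="8.7 2.2 -4.4 0 0 0 0; 8.7 4.4 -8.8 0 0 0 0; 8.7 6.6 -13.2 0 0 0 0; 8.7 8.8 -17.6 0 0 0 0; 8.7 11 -22 0 0 0 0")

```text
time_s: 1.65
eef_pos: [0.4874, 0.0805, 0.3018]
ee_rot: [[-0.952, 0.307, 0.0], [0.307, 0.952, 0.0], [-0.0, 0.001, -1.0]]
force: [0.4, 0.3, 0.4]
grip_width: 0.989
grip_force: 0.0
```

```bash
python3 - <<'E'
from h import *
o=ctrl.get_obs(); print(o["time_s"],o["eef_pos"],o["joints"].round(1),o["force"])
c=ctrl.get_calibration("wrist"); im=ctrl.snapshot("wrist"); cv2.imwrite("pics/w1.png",im[:,:,::-1]); print(proj(c,[.488,.08,.14]))
E
```

```text
1.65 [0.48739185 0.08049239 0.30177296] [-40.6   4.   25.8 106.2  -1.9  70.2  57.9] [0.36067662 0.29319843 0.43967144]
[256.95052176 170.52895166]
```

View pics/w1.png

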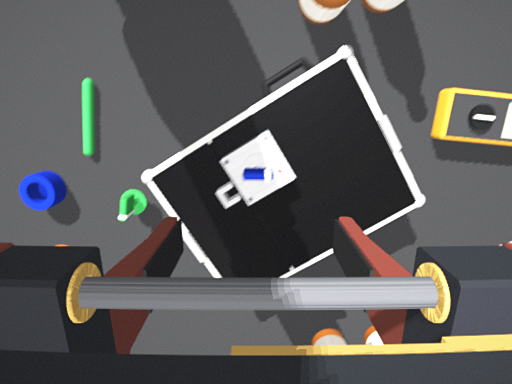

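The wrist view shows the lock plate around (258,168), the blue bow at (257,174) with the stripe on its right, the red dot at (280,172), the keeper at (228,195), the holder at (42,190) and the green decoy at (130,203). Next I'll measure all of these.

```bash
python3 - <<'E'
from h import *
c=ctrl.get_calibration("wrist"); im=cv2.imread("pics/w1.png")[:,:,::-1].copy()
for s,ce,m in blobs(im,(110,120,60),(130,255,255),20):
    (q,wh,a)=cv2.minAreaRect(cv2.findNonZero(m))
    print("blue",s,ce.round(1),onplane(c,ce,.152).round(4),"z34 box",onplane(c,(s[0]+s[2]/2-.5,s[1]+s[3]/2-.5),.034).round(4),wh,a)
for s,ce,m in blobs(im,(0,70,80),(8,255,255),2)+blobs(im,(170,70,80),(180,255,255),2):
    if abs(ce-[257,170]).max()<50: print("red",s,ce.round(1),onplane(c,ce,.113).round(4))
hsv=cv2.cvtColor(im,cv2.COLOR_RGB2HSV); m=((hsv[:,:,2]>110)).astype(np.uint8); m[:,:200]=0;m[:,320:]=0;m[:120]=0;m[215:]=0
m=cv2.morphologyEx(m,cv2.MORPH_CLOSE,np.ones((9,9)));m=cv2.morphologyEx(m,cv2.MORPH_OPEN,np.ones((23,23)))
cs=max(cv2.findContours(m,0,1)[0],key=cv2.contourArea); r=cv2.minAreaRect(cs); B=np.array([onplane(c,p,.113) for p in cv2.boxPoints(r)])
print("lock",r,B.round(4),B.mean(0),np.linalg.norm(B-np.roll(B,1,0),axis=1))
z=cv2.resize(im[125:215,205:305,::-1],(800,720)[:2] and (660,594),interpolation=cv2.INTER_CUBIC); cv2.imwrite("pics/w1z.png",z)
# holder from scene/side
for n in("scene","side"):
    c=ctrl.get_calibration(n); im=cv2.imread(f"pics/{n}0.png")[:,:,::-1].copy()
    for s,ce,mm in blobs(im,(110,120,40),(130,255,255),500):
        hull=cv2.findContours(mm,0,1)[0][0]; T=np.array([onplane(c,p[0],.034)[:2] for p in hull])
        print(n,s,"plane extents",T.min(0).round(3),T.max(0).round(3))
E
```

```text
blue [244 169  20  10 198] [253.6 173.5] [0.4912 0.0667 0.152 ] z34 box [0.5144 0.0569 0.034 ] (9.0, 19.0) 90.0
blue [  19  170   48   41 1490] [ 42. 190.] [ 0.43   -0.1798  0.152 ] z34 box [ 0.4324 -0.2737  0.034 ] (38.9075813293457, 45.615787506103516) 63.43495178222656
red [279 170   2   2   3] [279.3 170.7] [0.5057 0.0959 0.113 ]
lock ((257.0, 170.49998474121094), (59.99999237060547, 62.99999237060547), 0.0) [[0.5241 0.0181 0.113 ]
 [0.4468 0.0461 0.113 ]
 [0.4704 0.117  0.113 ]
 [0.5489 0.093  0.113 ]] [0.49752919 0.06853761 0.113     ] [0.07886727 0.08219564 0.07473887 0.08214862]
scene [114 258  28  29 631] plane extents [ 0.402 -0.308] [ 0.483 -0.245]
side [237 307  28  31 709] plane extents [ 0.399 -0.316] [ 0.462 -0.241]
```

View pics/w1z.png

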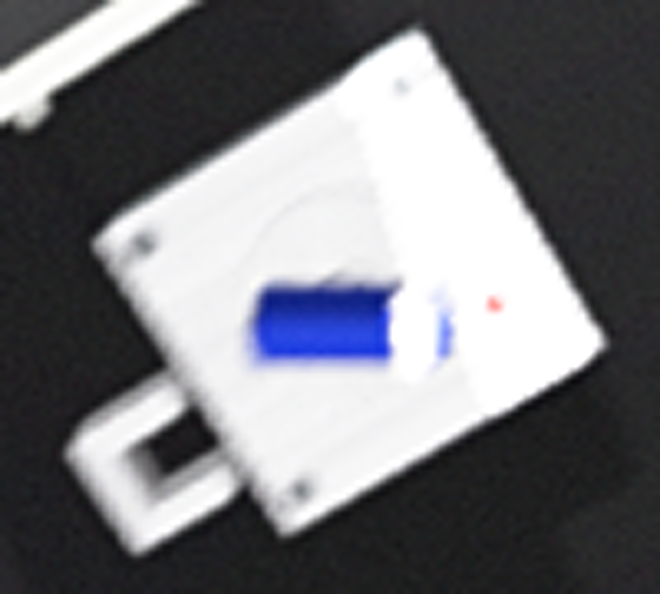

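The crop shows the lock plate's corners clearly at zoom (420,28), (607,345), (287,537) and (93,243), with the bow from 250 to 452 along u and 285 to 365 along v, and the dot at (493,304).

```bash
python3 - <<'E'
from h import *
c=ctrl.get_calibration("wrist")
px=lambda z:(205+z[0]/6.6-.4,125+z[1]/6.6-.4)
Q=np.array([onplane(c,px(z),.113) for z in [(420,28),(607,345),(287,537),(93,243)]])
L=Q.mean(0); print("lock",L.round(4),np.linalg.norm(Q-np.roll(Q,1,0),axis=1).round(4))
boltdir=Q[2]-Q[1]+Q[3]-Q[0]; print("bolt yaw",np.degrees(np.arctan2(boltdir[1],boltdir[0])))
d=onplane(c,px((493,304)),.113)-L; print("dot r",np.linalg.norm(d),"yaw",np.degrees(np.arctan2(d[1],d[0])))
a=onplane(c,px((252,325)),.155);b=onplane(c,px((452,326)),.155); print("bow",(a+b)/2,np.linalg.norm(b-a),"yaw",np.degrees(np.arctan2(*(b-a)[1::-1])))
# bow from two cameras (blue part centroid)
r=[]
for n,uv in(("scene",(247.5,168.6)),("side",(250.5,173.2))): r.append(ray(ctrl.get_calibration(n),uv))
print("bow tri",tri(r))
for n in("scene","side"):
    cc=ctrl.get_calibration(n)
    im=cv2.imread(f"pics/{n}0.png")[:,:,::-1].copy(); hb=[b for b in blobs(im,(110,120,40),(130,255,255),500) if b[0][0]<400][0]
    # inner hole: dark blue ellipse; outer silhouette compared with projected pot
    best=np.array([.435,-.277])
    t=np.linspace(0,2*np.pi,60)
    for _ in range(8):
        P=np.array([proj(cc,[best[0]+.03*np.cos(k),best[1]+.03*np.sin(k),z]) for k in t for z in (0,.034)])
        ctr=(P.min(0)+P.max(0))/2; x=hb[0]; obs=np.array([x[0]+x[2]/2-.5,x[1]+x[3]/2-.5])
        best=best+(onplane(cc,obs,.017)-onplane(cc,ctr,.017))[:2]
    print(n,"holder",best,"size",P.max(0)-P.min(0),x[2:4])
E
```

```text
lock [0.4949 0.0706 0.113 ] [0.0746 0.0711 0.074  0.0699]
bolt yaw -75.82440705163891
dot r 0.027503750180835358 yaw 66.8904980510188
bow [0.49259304 0.07151511 0.155     ] 0.03456926359553459 yaw 71.32169526250745
bow tri (array([0.48767689, 0.07834502, 0.14237661]), [np.float64(0.0016224853870345259), np.float64(0.0016224853870346141)])
scene holder [ 0.43128432 -0.27483137] size [28.79523894 29.56526227] [28 29]
side holder [ 0.43069349 -0.271366  ] size [26.49998978 30.66153296] [28 31]
```

The bit reads about 71° in yaw and the dot about 67°. By the description the bit should be 23–29° clockwise of the dot, so I'll cross-check with the fixed views.

```bash
python3 - <<'E'
from h import *
c=ctrl.get_calibration("scene"); f=lambda x,y:(218+x/6.25-.4,146+y/6.25-.4)
y=lambda d:np.degrees(np.arctan2(d[1],d[0])).round(1)
dot=onplane(c,f(262,172),.113); print("dot",dot)
for p,q,z in (((153,120),(238,102),.157),((153,122),(215,98),.157),((165,190),(222,178),.122)):
    a=onplane(c,f(*p),z);b=onplane(c,f(*q),z); print(a,b,np.linalg.norm(b-a),y(b-a))
Q=np.array([onplane(c,f(*z),.113) for z in [(320,175),(238,278),(80,215),(150,125)]]); print(Q,y(Q[2]-Q[3]),y(Q[1]-Q[0]))
c2=ctrl.get_calibration("side");g=lambda x,y:(223+x/6.25-.4,153+y/6.25-.4)
d2=onplane(c2,g(593,125) if 0 else g(193,125),.113);print("side dot",d2)
t=onplane(c2,g(183,78),.157);k=onplane(c2,g(175,95),.157);print(t,k)
Q=np.array([onplane(c2,g(*z),.113) for z in [(228,98),(290,205),(123,245),(72,148)]]);print(Q.mean(0),np.linalg.norm(Q-np.roll(Q,1,0),axis=1),y(d2-Q.mean(0)))
E
```

```text
dot [0.50082962 0.10736117 0.113     ]
[0.48076428 0.06600364 0.157     ] [0.49794571 0.09593701 0.157     ] 0.03451388020010931 60.1
[0.48155714 0.06518162 0.157     ] [0.48976982 0.09155818 0.157     ] 0.027625543601760397 72.7
[0.48571175 0.06662482 0.122     ] [0.49766527 0.08697914 0.122     ] 0.023604770195277108 59.6
[[0.51922307 0.12197404 0.113     ]
 [0.53381096 0.05708376 0.113     ]
 [0.46417761 0.03993904 0.113     ]
 [0.44802965 0.09677094 0.113     ]] -74.1 -77.3
side dot [0.49994431 0.11070689 0.113     ]
[0.49368732 0.09515582 0.157     ] [0.48881659 0.08564845 0.157     ]
[0.48918108 0.08314341 0.113     ] [0.0738777  0.06977478 0.07352903 0.06150176] 68.7
```

The fixed cameras put the lock at (0.490, 0.082). The wrist calibration I used was read after the snapshot, when the arm had not settled. I'll let it settle, turn towards the grasp yaw meanwhile, and retake the picture.

>>> carry_out(increments="8.7 0 0 0 0 0 -8; 8.7 0 0 0 0 0 -16; 8.7 0 0 0 0 0 -24; 8.7 0 0 0 0 0 -32; 8.7 0 0 0 0 0 -40")

```text
time_s: 2.2
eef_pos: [0.4867, 0.0826, 0.3014]
ee_rot: [[-0.527, 0.85, -0.001], [0.85, 0.527, -0.0], [0.0, -0.0, -1.0]]
force: [0.4, 0.3, -0.1]
grip_width: 0.993
grip_force: 0.0
```

>>> carry_out(increments="8.7 0 0 -2 0 0 -8; 8.7 0 0 -2 0 0 -16; 8.7 0 0 -2 0 0 -24; 8.7 0 0 -2 0 0 -32; 8.7 0 0 -2 0 0 -40")

```text
time_s: 2.7
eef_pos: [0.4867, 0.0827, 0.2814]
ee_rot: [[0.142, 0.99, -0.001], [0.99, -0.142, -0.0], [-0.0, -0.001, -1.0]]
force: [0.2, 0.2, -0.4]
grip_width: 0.993
grip_force: 0.0
```

>>> carry_out(increments="8.7 0 0 0 0 0 0; 8.7 0 0 0 0 0 0; 8.7 0 0 0 0 0 0; 8.7 0 0 0 0 0 0; 8.7 0 0 0 0 0 0")

```text
time_s: 3.2
eef_pos: [0.4871, 0.0825, 0.2817]
ee_rot: [[0.136, 0.991, 0.0], [0.991, -0.136, 0.0], [0.0, 0.0, -1.0]]
force: [-0.4, 0.2, -0.6]
grip_width: 0.99
grip_force: 0.0
```

```bash
python3 - <<'E'
from h import *
import pickle
o=ctrl.get_obs(); print(o["time_s"],o["eef_pos"],o["joints"].round(1),o["joint_vel"].round(2))
c=ctrl.get_calibration("wrist"); im=ctrl.snapshot("wrist"); c2=ctrl.get_calibration("wrist"); print(c["eye"],c2["eye"]-c["eye"]); 
pickle.dump(c,open("c2.pkl","wb")); cv2.imwrite("pics/w2.png",im[:,:,::-1]); p=proj(c,[.489,.082,.125]); print(p)
u,v=p.astype(int); u=max(u,50);v=max(v,38); print(u,v)
cv2.imwrite("pics/w2z.png",cv2.resize(im[v-38:v+38,u-50:u+50,::-1],(800,608)[:2] and (780,593),interpolation=cv2.INTER_CUBIC))
E
```

```text
3.2 [0.48706656 0.08247247 0.28168737] [-44.5   4.9  30.1 108.2  -2.6  67.6 -21.4] [ 0.03  0.06  0.03 -0.09 -0.06  0.01 -0.39]
[0.49674669 0.15222398 0.47433511] [ 2.42191962e-05 -8.67041921e-06  4.16029340e-06]
[259.29718084 171.27714891]
259 171
```

View pics/w2z.png

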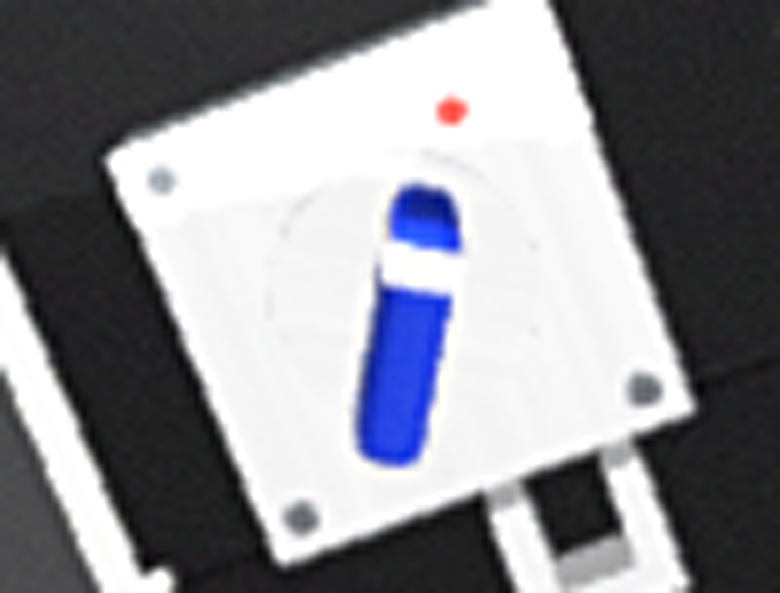

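The close view shows the bow from zoom (424,215) to (391,462), with the stripe towards the dot at (452,111). The flange circle spans about 265–540 in u, and the plate corners are (105,158), (695,405) and (285,565).

```bash
python3 - <<'E'
from h import *
import pickle
c=pickle.load(open("c2.pkl","rb")); f=lambda z:(209+z[0]/7.8-.45,133+z[1]/7.8-.45)
y=lambda d:np.degrees(np.arctan2(d[1],d[0])).round(1)
P=[onplane(c,f(z),.113) for z in [(105,158),(695,405),(285,565)]]
L=(P[0]+P[1])/2; print("lock",L,np.linalg.norm(P[0]-P[2]),np.linalg.norm(P[1]-P[2]),"bolt yaw",y(P[2]-P[0]))
d=onplane(c,f((452,111)),.113)-L; print("dot",np.linalg.norm(d),y(d))
im=cv2.imread("pics/w2.png")[:,:,::-1].copy()
a=onplane(c,f((426,212)),.157);b=onplane(c,f((391,460)),.157); print("bow",(a+b)/2,np.linalg.norm(a-b),y(a-b))
# left/right edge directions of the blue top below the stripe
a=onplane(c,f((380,290)),.157);b=onplane(c,f((360,440)),.157);print(y(a-b)); a=onplane(c,f((462,250)),.157);b=onplane(c,f((426,440)),.157);print(y(a-b))
E
```

```text
lock [0.49038442 0.08239495 0.113     ] 0.0705538219625969 0.06981941319207718 bolt yaw -75.4
dot 0.02757210662764806 67.0
bow [0.49072906 0.08328697 0.157     ] 0.03500741287827855 74.5
74.7
72.1
```

>>> carry_out(increments="8.7 0.2 0 -3 0 0 -4; 8 0.35 0.05 -6 0 0 -8.5; 7 0.35 0.05 -9 0 0 -8.5; 6 0.35 0.05 -11 0 0 -8.5; 5 0.35 0.05 -11 0 0 -8.5")

```text
time_s: 3.75
eef_pos: [0.4886, 0.0824, 0.1693]
ee_rot: [[0.281, 0.96, -0.005], [0.96, -0.281, -0.002], [-0.004, -0.004, -1.0]]
force: [-0.9, 0.8, -1.1]
grip_width: 0.676
grip_force: 0.0
```

>>> carry_out(increments="5 0 0 -2 0 0 0; 4 0 0 -3.5 0 0 0; 3 0 0 -5 0 0 0; 2.4 0 0 -5 0 0 0; 2.4 0 0 -5 0 0 0")

```text
time_s: 4.25
eef_pos: [0.4913, 0.0831, 0.1227]
ee_rot: [[0.282, 0.96, 0.001], [0.96, -0.282, 0.0], [0.001, 0.001, -1.0]]
force: [0.3, -0.1, -0.3]
grip_width: 0.281
grip_force: 0.0
```

```bash
python3 - <<'E'
from h import *
import pickle
o=ctrl.get_obs(); print(o["time_s"],o["eef_pos"],o["ee_rot"][:,1],o["force"].round(2),o["wrist_torque"].round(3),o["grip_width"])
c=ctrl.get_calibration("wrist"); im=ctrl.snapshot("wrist"); 
pickle.dump(c,open("c3.pkl","wb")); cv2.imwrite("pics/w3.png",im[:,:,::-1]); p=proj(c,[.490,.083,.15]); print(p)
u,v=p.astype(int); cv2.imwrite("pics/w3z.png",cv2.resize(im[v-60:v+60,u-80:u+80,::-1],(800,600),interpolation=cv2.INTER_CUBIC))
E
```

```text
4.25 [0.49128712 0.0830761  0.12271698] [ 9.59500404e-01 -2.81705806e-01  9.01639600e-04] [ 0.26 -0.07 -0.29] [-0.049  0.086  0.046] 0.2808402069527378
[255.58878803 234.01273449]
```

View pics/w3z.png

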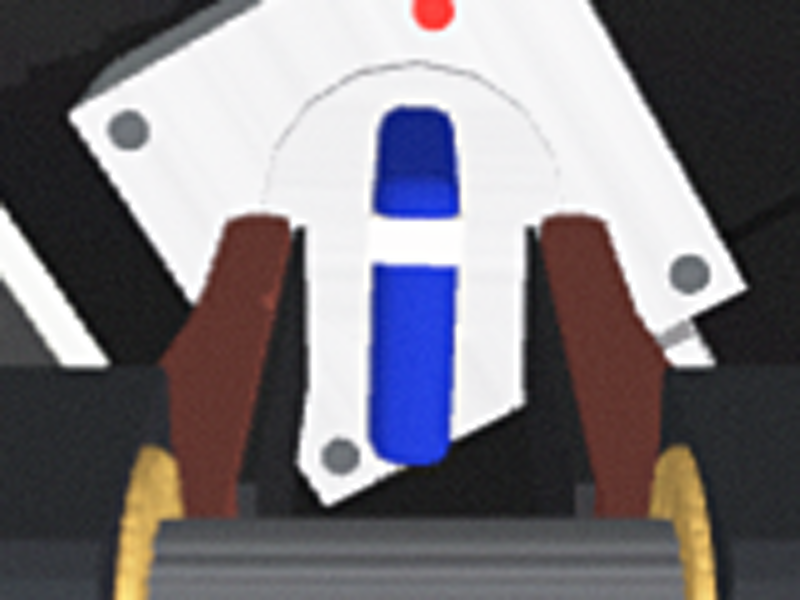

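The bow is centred at zoom u≈416 and lies midway between the pads (305 and 527). It is aligned to within 1–2°. I'll close gently.

>>> carry_out(increments="2 0 0 0 0 0 0; 1.6 0 0 0 0 0 0; 1.3 0 0 0 0 0 0; 1.15 0 0 0 0 0 0; 1.05 0 0 0 0 0 0")

```text
time_s: 4.8
eef_pos: [0.4907, 0.083, 0.1218]
ee_rot: [[0.282, 0.959, 0.0], [0.959, -0.282, 0.0], [0.0, 0.0, -1.0]]
force: [0.1, 0.4, -0.0]
grip_width: 0.124
grip_force: 0.2
```

>>> carry_out(increments="1.02 0 0 0 0 0 0; 1.0 0 0 0 0 0 0; 0.96 0 0 0 0 0 0; 0.9 0 0 0 0 0 0; 0.8 0 0 0 0 0 0")

```text
time_s: 5.3
eef_pos: [0.4907, 0.083, 0.1218]
ee_rot: [[0.282, 0.959, 0.0], [0.959, -0.282, 0.0], [0.0, 0.0, -1.0]]
force: [0.2, 0.4, 1.1]
grip_width: 0.109
grip_force: 30.0
```

```bash
cat > o.py <<'E'
from h import *
o=ctrl.get_obs(); y=np.degrees(np.arctan2(o["ee_rot"][1,1],o["ee_rot"][0,1]))
print("t",o["time_s"],"p",(o["eef_pos"]*1e3).round(1),"yaw",y.round(1),"F",o["force"].round(1),"T",o["wrist_torque"].round(3),"g",o["grip_width"].round(3),o["grip_force"])
E
python3 o.py
```

```text
Traceback (most recent call last):
  File "o.py", line 3, in <module>
    print("t",o["time_s"],"p",(o["eef_pos"]*1e3).round(1),"yaw",y.round(1),"F",o["force"].round(1),"T",o["wrist_torque"].round(3),"g",o["grip_width"].round(3),o["grip_force"])
                                                                                                                                      ^^^^^^^^^^^^^^^^^^^^^
AttributeError: 'float' object has no attribute 'round'
```

>>> carry_out(increments="0.8 0 0 0 0 0 -4; 0.8 0 0 0 0 0 -8; 0.8 0 0 0 0 0 -12; 0.8 0 0 0 0 0 -16; 0.8 0 0 0 0 0 -20")

```text
time_s: 5.8
eef_pos: [0.4906, 0.0829, 0.1217]
ee_rot: [[0.595, 0.804, 0.0], [0.804, -0.595, -0.0], [0.0, 0.0, -1.0]]
force: [-0.4, 0.0, 2.6]
grip_width: 0.106
grip_force: 30.0
```

```bash
sed -i 's/o\["grip_width"\].round(3)/round(o["grip_width"],3)/' o.py; python3 o.py
```

```text
t 5.8 p [490.6  82.9 121.7] yaw -36.5 F [-0.4  0.   2.6] T [-0.098  0.058  0.047] g 0.106 29.98568505048752
```

>>> carry_out(increments="0.8 0 0 0 0 0 -3; 0.8 0 0 0 0 0 -6; 0.8 0 0 0 0 0 -9; 0.8 0 0 0 0 0 -12; 0.8 0 0 0 0 0 -15")

```text
time_s: 6.3
eef_pos: [0.4907, 0.0826, 0.1218]
ee_rot: [[0.783, 0.623, 0.0], [0.623, -0.783, -0.0], [0.0, 0.001, -1.0]]
force: [0.6, -1.6, 2.5]
grip_width: 0.104
grip_force: 30.0
```

```bash
python3 o.py
```

```text
t 6.3 p [490.7  82.6 121.8] yaw -51.5 F [ 0.6 -1.6  2.5] T [-0.372  0.073  0.035] g 0.104 29.9918532371521
```

>>> carry_out(increments="0.8 0 0 0 0 0 -3; 0.8 0 0 0 0 0 -6; 0.8 0 0 0 0 0 -9; 0.8 0 0 0 0 0 -12; 0.8 0 0 0 0 0 -15")

```text
time_s: 6.8
eef_pos: [0.4908, 0.0824, 0.1218]
ee_rot: [[0.917, 0.399, 0.001], [0.399, -0.917, -0.001], [0.0, 0.001, -1.0]]
force: [0.3, -2.0, 2.5]
grip_width: 0.108
grip_force: 30.0
```

```bash
python3 o.py
```

```text
t 6.8 p [490.8  82.4 121.8] yaw -66.5 F [ 0.3 -2.   2.5] T [-0.462 -0.002  0.01 ] g 0.108 30.003785490989685
```

>>> carry_out(increments="0.8 0 0 0 0 0 -3; 0.8 0 0 0 0 0 -6; 0.8 0 0 0 0 0 -9; 0.8 0 0 0 0 0 -12; 0.8 0 0 0 0 0 -15")

```text
time_s: 7.3
eef_pos: [0.491, 0.0828, 0.1218]
ee_rot: [[0.989, 0.148, 0.001], [0.148, -0.989, -0.0], [0.001, 0.0, -1.0]]
force: [1.3, -0.5, 1.1]
grip_width: 0.106
grip_force: 30.0
```

```bash
python3 o.py; python3 - <<'E'
from h import *
T=[]
for n,(u,v) in (("scene",(244,190)),("side",(262,192)),("wrist",(256,215))):
    im=ctrl.snapshot(n); w=30 if n!="wrist" else 100
    T.append(cv2.resize(im[v-w:v+w,u-w:u+w,::-1],(266,266),interpolation=cv2.INTER_CUBIC))
cv2.imwrite("pics/b1.png",np.hstack(T))
E
```

```text
t 7.3 p [491.   82.8 121.8] yaw -81.5 F [ 1.3 -0.5  1.1] T [-0.208 -0.082  0.137] g 0.106 30.047021806240082
```

View pics/b1.png

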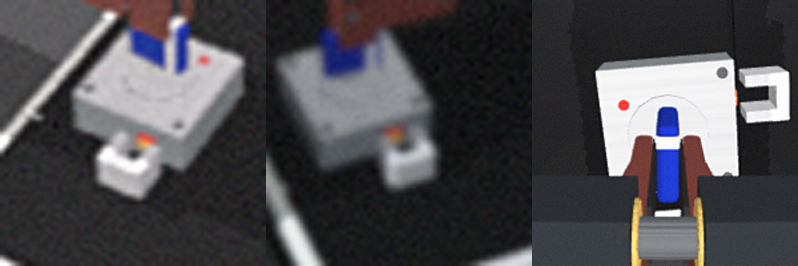

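The key has turned with the gripper. The bolt's red tip sits at the lock's side and is not yet in the keeper. Torque has risen, so the bit has met the bolt, and I'll go on in small steps.

>>> carry_out(increments="0.8 0 0 0 0 0 -2; 0.8 0 0 0 0 0 -4; 0.8 0 0 0 0 0 -6; 0.8 0 0 0 0 0 -8; 0.8 0 0 0 0 0 -10")

```text
time_s: 7.95
eef_pos: [0.4909, 0.0828, 0.1219]
ee_rot: [[1.0, -0.027, 0.001], [-0.027, -1.0, -0.0], [0.001, 0.0, -1.0]]
force: [1.0, -2.3, 4.3]
grip_width: 0.108
grip_force: 30.1
```

```bash
python3 o.py
```

```text
t 7.95 p [490.9  82.8 121.9] yaw -91.5 F [ 1.  -2.3  4.3] T [-0.549 -0.301  0.187] g 0.108 30.090734660625458
```

>>> carry_out(increments="0.8 0 0 0 0 0 -1; 0.8 0 0 0 0 0 -2; 0.8 0 0 0 0 0 -3; 0.8 0 0 0 0 0 -4; 0.8 0 0 0 0 0 -5")

```text
time_s: 8.45
eef_pos: [0.4909, 0.0827, 0.1219]
ee_rot: [[0.994, -0.112, 0.001], [-0.112, -0.994, -0.0], [0.001, 0.0, -1.0]]
force: [1.2, -2.6, 6.8]
grip_width: 0.106
grip_force: 30.1
```

```bash
python3 o.py
```

```text
t 8.45 p [490.9  82.7 121.9] yaw -96.4 F [ 1.2 -2.6  6.8] T [-0.691 -0.266  0.144] g 0.106 30.119496881961823
```

>>> carry_out(increments="0.8 0 0 0.05 0 0 -1; 0.8 0 0 0.05 0 0 -2; 0.8 0 0 0.05 0 0 -3; 0.8 0 0 0.05 0 0 -4; 0.8 0 0 0.05 0 0 -4")

```text
time_s: 8.95
eef_pos: [0.4905, 0.0829, 0.1221]
ee_rot: [[0.984, -0.181, -0.0], [-0.181, -0.984, -0.0], [-0.0, 0.0, -1.0]]
force: [3.1, -2.4, 0.2]
grip_width: 0.11
grip_force: 30.1
```

```bash
python3 o.py
```

```text
t 8.95 p [490.5  82.9 122.1] yaw -100.4 F [ 3.1 -2.4  0.2] T [-0.671 -0.566  0.16 ] g 0.11 30.07391721010208
```

>>> carry_out(increments="0.8 0 0 0 0 0 -1; 0.8 0 0 0 0 0 -2; 0.8 0 0 0 0 0 -3; 0.8 0 0 0 0 0 -3; 0.8 0 0 0 0 0 -3")

```text
time_s: 9.45
eef_pos: [0.4905, 0.083, 0.1221]
ee_rot: [[0.973, -0.231, -0.0], [-0.231, -0.973, -0.0], [-0.0, 0.0, -1.0]]
force: [1.5, -2.2, 0.1]
grip_width: 0.104
grip_force: 30.1
```

```bash
python3 o.py
```

```text
t 9.45 p [490.5  83.  122.1] yaw -103.4 F [ 1.5 -2.2  0.1] T [-0.504 -0.559  0.136] g 0.104 30.061419904232025
```

>>> carry_out(increments="0.8 0 0 0 0 0 -0.5; 0.8 0 0 0 0 0 -1; 0.8 0 0 0 0 0 -1.5; 0.8 0 0 0 0 0 -2; 0.8 0 0 0 0 0 -2")

```text
time_s: 9.95
eef_pos: [0.4905, 0.083, 0.1221]
ee_rot: [[0.964, -0.265, -0.0], [-0.265, -0.964, -0.0], [-0.0, 0.0, -1.0]]
force: [2.5, -0.4, -0.6]
grip_width: 0.111
grip_force: 30.1
```

```bash
python3 o.py;  python3 - <<'E'
from h import *
T=[]
for n,(u,v) in (("scene",(244,190)),("side",(262,192)),("wrist",(290,165))):
    im=ctrl.snapshot(n); w=18 if n!="wrist" else 70
    T.append(cv2.resize(im[v-w:v+w,u-w:u+w,::-1],(266,266),interpolation=cv2.INTER_CUBIC))
cv2.imwrite("pics/b2.png",np.hstack(T))
E
```

```text
t 9.95 p [490.5  83.  122.1] yaw -105.4 F [ 2.5 -0.4 -0.6] T [-0.506 -0.417  0.128] g 0.111 30.064747631549835
```

View pics/b2.png

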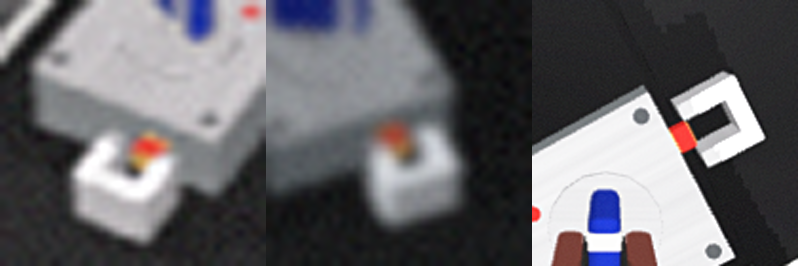

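The bolt's red tip is now out and just at the keeper's mouth (third tile, around (683,135)). I'll measure its travel.

```bash
cat > tip.py <<'E'
from h import *
c=ctrl.get_calibration("wrist"); im=ctrl.snapshot("wrist"); L=np.array([.4904,.0824]); d=np.array([np.cos(np.radians(-75.4)),np.sin(np.radians(-75.4))]); e=np.array([-d[1],d[0]])
bl=blobs(im,(0,150,90),(9,255,255),8)+blobs(im,(171,150,90),(180,255,255),8)
for s,ce,m in bl:
    P=np.array([onplane(c,p[0],.100)[:2]-L for p in cv2.findNonZero(m)]); P1=onplane(c,ce,.113)[:2]-L
    if np.hypot(*P1)<.07: print(s[4],"along(mm)",(np.percentile(P@d,[2,98])*1e3).round(1),"across",(np.percentile(P@e,[2,98])*1e3).round(1))
E
python3 tip.py
```

```text
136 along(mm) [36.8 42.8] across [ 6.2 17. ]
41 along(mm) [-28.  -23.3] across [11.5 16.2]
```

>>> carry_out(increments="0.8 0 0 0 0 0 -0.5; 0.8 0 0 0 0 0 -1; 0.8 0 0 0 0 0 -1.5; 0.8 0 0 0 0 0 -2; 0.8 0 0 0 0 0 -2")

```text
time_s: 10.65
eef_pos: [0.4905, 0.0831, 0.1221]
ee_rot: [[0.954, -0.299, -0.0], [-0.299, -0.954, 0.0], [-0.0, -0.0, -1.0]]
force: [2.4, -1.3, -0.7]
grip_width: 0.108
grip_force: 30.1
```

```bash
python3 o.py; python3 tip.py
```

```text
t 10.65 p [490.5  83.1 122.1] yaw -107.4 F [ 2.4 -1.3 -0.7] T [-0.31  -0.487  0.097] g 0.108 30.074028074741364
136 along(mm) [36.9 42.9] across [ 6.2 17. ]
43 along(mm) [-28.  -23.3] across [11.5 16.3]
```

>>> carry_out(increments="0.8 0 0 0 0 0 -0.5; 0.8 0 0 0 0 0 -1; 0.8 0 0 0 0 0 -1.5; 0.8 0 0 0 0 0 -2; 0.8 0 0 0 0 0 -2")

```text
time_s: 11.2
eef_pos: [0.4906, 0.0831, 0.1222]
ee_rot: [[0.943, -0.332, -0.0], [-0.332, -0.943, 0.0], [-0.0, -0.0, -1.0]]
force: [2.6, -0.6, -2.4]
grip_width: 0.112
grip_force: 30.1
```

```bash
python3 o.py; python3 tip.py; python3 - <<'E'
from h import *
c=ctrl.get_calibration("wrist"); im=ctrl.snapshot("wrist"); cv2.imwrite("pics/w5.png",im[:,:,::-1])
# bow yaw from blue
R=ctrl.get_obs()["ee_rot"]
for s,ce,m in blobs(im,(105,120,40),(130,255,255),100):
    print(s,ce,cv2.minAreaRect(cv2.findNonZero(m)))
g=cv2.resize(im[100:220,230:370,::-1],(700,600),interpolation=cv2.INTER_CUBIC); cv2.imwrite("pics/w5z.png",g)
E
```

```text
t 11.2 p [490.6  83.1 122.2] yaw -109.4 F [ 2.6 -0.6 -2.4] T [-0.17  -0.48   0.178] g 0.112 30.135499835014343
139 along(mm) [36.9 43. ] across [ 6.2 17. ]
42 along(mm) [-28.3 -23.2] across [11.8 16.5]
8 along(mm) [2.9 5.2] across [-29.5 -24.5]
8 along(mm) [1.8 2.7] across [-37.9 -31.6]
[249 195  18  23 342] [257.71345029 206.59064327] ((257.5, 206.0), (17.0, 22.0), -0.0)
[249 227  18  41 672] [257.95684524 246.4985119 ] ((257.5, 247.0), (40.0, 17.0), 90.0)
```

View pics/w5z.png

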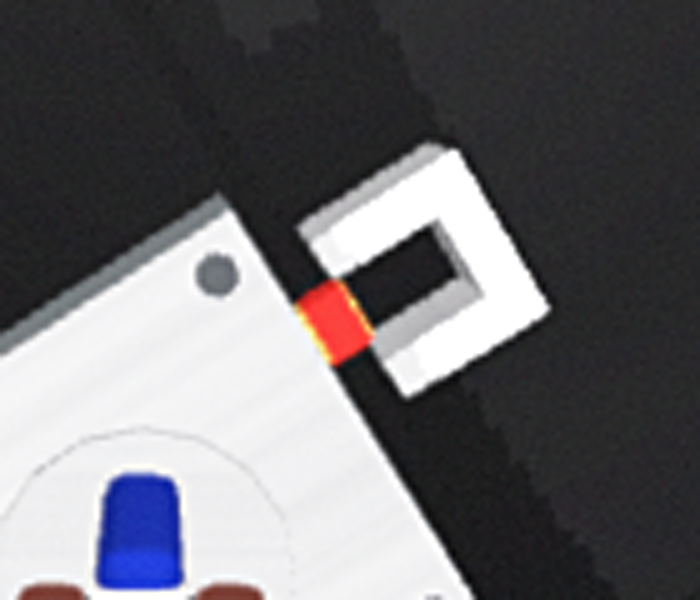

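>>> carry_out(increments="0.8 0 0 0 0 0 -0.5; 0.8 0 0 0 0 0 -0.8; 0.8 0 0 0 0 0 -1.2; 0.8 0 0 0 0 0 -1.5; 0.8 0 0 0 0 0 -1.5")

```text
time_s: 11.8
eef_pos: [0.4905, 0.0831, 0.1221]
ee_rot: [[0.934, -0.356, -0.0], [-0.356, -0.934, 0.0], [-0.0, 0.0, -1.0]]
force: [2.2, 0.8, -1.7]
grip_width: 0.109
grip_force: 30.2
```

```bash
python3 o.py; python3 tip.py
```

```text
t 11.8 p [490.5  83.1 122.1] yaw -110.9 F [ 2.2  0.8 -1.7] T [-0.036 -0.417  0.189] g 0.109 30.175559520721436
141 along(mm) [36.9 43. ] across [ 6.1 17. ]
42 along(mm) [-28.4 -23.3] across [11.8 16.5]
10 along(mm) [0.6 1.9] across [-39.8 -31.8]
```

The bolt is fully home: the tip is at 43 mm, no longer advances, and the torque rises. Now I'll turn back towards the dot's range.

>>> carry_out(increments="0.8 0 0 0 0 0 6; 0.8 0 0 0 0 0 12; 0.8 0 0 0 0 0 18; 0.8 0 0 0 0 0 24; 0.8 0 0 0 0 0 30")

```text
time_s: 12.35
eef_pos: [0.4906, 0.0828, 0.1223]
ee_rot: [[0.987, 0.162, -0.0], [0.162, -0.987, 0.0], [-0.0, -0.0, -1.0]]
force: [2.0, -1.5, 0.1]
grip_width: 0.107
grip_force: 30.0
```

>>> carry_out(increments="0.8 0 0 0 0 0 6; 0.8 0 0 0 0 0 12; 0.8 0 0 0 0 0 18; 0.8 0 0 0 0 0 24; 0.8 0 0 0 0 0 29")

```text
time_s: 12.85
eef_pos: [0.4904, 0.083, 0.1222]
ee_rot: [[0.785, 0.62, -0.0], [0.62, -0.785, 0.0], [-0.0, -0.001, -1.0]]
force: [1.4, 0.4, -1.7]
grip_width: 0.111
grip_force: 30.0
```

```bash
python3 o.py
```

```text
t 12.85 p [490.4  83.  122.2] yaw -51.7 F [ 1.4  0.4 -1.7] T [ 0.077 -0.273  0.011] g 0.111 29.981226325035095
```

>>> carry_out(increments="0.8 0 0 0.1 0 0 0; 0.8 0 0 0.2 0 0 0; 0.8 0 0 0.25 0 0 0; 0.8 0 0 0.3 0 0 0; 0.8 0 0 0.3 0 0 0")

```text
time_s: 13.35
eef_pos: [0.4904, 0.0829, 0.1252]
ee_rot: [[0.787, 0.617, -0.0], [0.617, -0.787, -0.0], [-0.0, -0.0, -1.0]]
force: [1.3, 0.1, -1.9]
grip_width: 0.107
grip_force: 30.0
```

```bash
python3 o.py
```

```text
t 13.35 p [490.4  82.9 125.2] yaw -51.9 F [ 1.3  0.1 -1.9] T [-0.107 -0.166  0.001] g 0.107 29.989061951637268
```

>>> carry_out(increments="0.8 0 0 0.03 0 0 0; 0.8 0 0 0.05 0 0 0; 0.8 0 0 0.07 0 0 0; 0.8 0 0 0.08 0 0 0; 0.8 0 0 0.08 0 0 0")

```text
time_s: 13.85
eef_pos: [0.4904, 0.083, 0.1258]
ee_rot: [[0.787, 0.618, -0.0], [0.618, -0.787, -0.0], [-0.0, -0.0, -1.0]]
force: [1.5, 0.4, -3.9]
grip_width: 0.109
grip_force: 30.0
```

>>> carry_out(increments="0.8 0 0 0.02 0 0 0; 0.8 0 0 0.03 0 0 0; 0.8 0 0 0.04 0 0 0; 0.8 0 0 0.04 0 0 0; 0.8 0 0 0.04 0 0 0")

```text
time_s: 14.35
eef_pos: [0.4902, 0.083, 0.126]
ee_rot: [[0.787, 0.618, -0.001], [0.618, -0.787, -0.0], [-0.001, -0.0, -1.0]]
force: [2.3, 0.4, -11.5]
grip_width: 0.11
grip_force: 30.0
```

Contact with the disc is at z≈125.8 mm. I'll ease to a light tug of about 5 N and step back anticlockwise.

>>> carry_out(increments="0.8 0 0 -0.03 0 0 1; 0.8 0 0 -0.03 0 0 2; 0.8 0 0 -0.03 0 0 3; 0.8 0 0 -0.03 0 0 4; 0.8 0 0 -0.03 0 0 4")

```text
time_s: 14.85
eef_pos: [0.4903, 0.0829, 0.126]
ee_rot: [[0.741, 0.671, -0.0], [0.671, -0.741, 0.0], [-0.0, -0.0, -1.0]]
force: [2.0, 0.3, -10.6]
grip_width: 0.103
grip_force: 30.0
```

>>> carry_out(increments="0.8 0 0 0 0 0 1; 0.8 0 0 0 0 0 2; 0.8 0 0 0 0 0 3; 0.8 0 0 0 0 0 4; 0.8 0 0 0 0 0 4")

```text
time_s: 15.35
eef_pos: [0.4904, 0.0829, 0.126]
ee_rot: [[0.692, 0.721, -0.0], [0.721, -0.692, -0.0], [-0.0, -0.0, -1.0]]
force: [0.9, 0.8, -11.5]
grip_width: 0.108
grip_force: 30.0
```

>>> carry_out(increments="0.8 0 0 -0.03 0 0 1; 0.8 0 0 -0.03 0 0 2; 0.8 0 0 -0.03 0 0 3; 0.8 0 0 -0.03 0 0 4; 0.8 0 0 -0.03 0 0 4")

```text
time_s: 15.85
eef_pos: [0.4906, 0.0829, 0.1259]
ee_rot: [[0.64, 0.768, 0.0], [0.768, -0.64, 0.0], [0.0, 0.0, -1.0]]
force: [-0.1, 0.7, -7.1]
grip_width: 0.108
grip_force: 30.0
```

>>> carry_out(increments="0.8 0 0 0 0 0 1; 0.8 0 0 0 0 0 2; 0.8 0 0 0 0 0 3; 0.8 0 0 0 0 0 4; 0.8 0 0 0 0 0 4")

```text
time_s: 16.35
eef_pos: [0.4907, 0.0829, 0.1259]
ee_rot: [[0.585, 0.811, 0.0], [0.811, -0.585, 0.0], [0.0, 0.0, -1.0]]
force: [0.9, -0.1, -4.9]
grip_width: 0.108
grip_force: 30.0
```

```bash
python3 o.py
```

```text
t 16.35 p [490.7  82.9 125.9] yaw -35.8 F [ 0.9 -0.1 -4.9] T [-0.096  0.14   0.01 ] g 0.108 29.971085786819458
```

>>> carry_out(increments="0.8 0 0 0 0 0 1; 0.8 0 0 0 0 0 2; 0.8 0 0 0 0 0 3; 0.8 0 0 0.01 0 0 4; 0.8 0 0 0.01 0 0 4")

```text
time_s: 16.85
eef_pos: [0.4906, 0.083, 0.1259]
ee_rot: [[0.527, 0.85, 0.0], [0.85, -0.527, 0.0], [0.0, 0.0, -1.0]]
force: [-0.1, 0.2, -4.7]
grip_width: 0.109
grip_force: 30.0
```

>>> carry_out(increments="0.8 0 0 0 0 0 1; 0.8 0 0 0 0 0 2; 0.8 0 0 0 0 0 3; 0.8 0 0 0 0 0 4; 0.8 0 0 0 0 0 4")

```text
time_s: 17.35
eef_pos: [0.4906, 0.083, 0.1259]
ee_rot: [[0.467, 0.884, 0.0], [0.884, -0.467, 0.0], [0.0, 0.0, -1.0]]
force: [-0.2, 0.4, -4.3]
grip_width: 0.108
grip_force: 30.0
```

>>> carry_out(increments="0.8 0 0 0.01 0 0 1; 0.8 0 0 0.01 0 0 2; 0.8 0 0 0.02 0 0 3; 0.8 0 0 0.02 0 0 4; 0.8 0 0 0.02 0 0 4")

```text
time_s: 17.85
eef_pos: [0.4905, 0.0829, 0.126]
ee_rot: [[0.404, 0.915, -0.0], [0.915, -0.404, -0.0], [-0.0, -0.0, -1.0]]
force: [0.1, -0.2, -6.3]
grip_width: 0.109
grip_force: 30.0
```

>>> carry_out(increments="0.8 0 0 0 0 0 1; 0.8 0 0 0 0 0 2; 0.8 0 0 0 0 0 3; 0.8 0 0 0 0 0 4; 0.8 0 0 0 0 0 4")

```text
time_s: 18.35
eef_pos: [0.4905, 0.0829, 0.126]
ee_rot: [[0.339, 0.941, -0.0], [0.941, -0.339, 0.0], [-0.0, -0.0, -1.0]]
force: [-0.6, -0.2, -6.7]
grip_width: 0.109
grip_force: 30.0
```

>>> carry_out(increments="0.8 0 0 0 0 0 1; 0.8 0 0 0 0 0 2; 0.8 0 0 0 0 0 3; 0.8 0 0 0 0 0 4; 0.8 0 0 0 0 0 4")

```text
time_s: 18.85
eef_pos: [0.4905, 0.083, 0.1261]
ee_rot: [[0.273, 0.962, -0.0], [0.962, -0.273, 0.0], [0.0, -0.0, -1.0]]
force: [-0.2, 0.1, -5.6]
grip_width: 0.107
grip_force: 30.0
```

>>> carry_out(increments="0.8 0 0 0 0 0 1; 0.8 0 0 0 0 0 2; 0.8 0 0 0 0 0 3; 0.8 0 0 0 0 0 4; 0.8 0 0 0 0 0 4")

```text
time_s: 19.35
eef_pos: [0.4907, 0.083, 0.1262]
ee_rot: [[0.205, 0.979, 0.0], [0.979, -0.205, 0.0], [0.0, 0.0, -1.0]]
force: [-1.4, -0.7, -3.9]
grip_width: 0.107
grip_force: 30.0
```

>>> carry_out(increments="0.8 0 0 0.02 0 0 0; 0.8 0 0 0.03 0 0 0; 0.8 0 0 0.03 0 0 0; 0.8 0 0 0.03 0 0 0; 0.8 0 0 0.03 0 0 0")

```text
time_s: 19.85
eef_pos: [0.4906, 0.083, 0.1263]
ee_rot: [[0.206, 0.979, 0.0], [0.979, -0.206, 0.0], [0.0, 0.0, -1.0]]
force: [-0.7, -0.1, -4.1]
grip_width: 0.11
grip_force: 30.0
```

```bash
python3 o.py
```

```text
t 19.85 p [490.6  83.  126.3] yaw -11.9 F [-0.7 -0.1 -4.1] T [-0.031  0.346 -0.013] g 0.11 29.97740864753723
```

>>> carry_out(increments="0.8 0 0 0 0 0 1; 0.8 0 0 0 0 0 2; 0.8 0 0 0.02 0 0 2; 0.8 0 0 0.04 0 0 2; 0.8 0 0 0.04 0 0 2")

```text
time_s: 20.35
eef_pos: [0.4904, 0.0829, 0.1267]
ee_rot: [[0.172, 0.985, -0.0], [0.985, -0.172, -0.0], [-0.0, -0.0, -1.0]]
force: [-1.0, 0.9, -5.8]
grip_width: 0.104
grip_force: 30.0
```

```bash
python3 o.py
```

```text
t 20.35 p [490.4  82.9 126.7] yaw -9.9 F [-1.   0.9 -5.8] T [0.025 0.299 0.021] g 0.104 29.975727796554565
```

>>> carry_out(increments="0.8 0 0 0 0 0 1; 0.8 0 0 0 0 0 2; 0.8 0 0 0 0 0 2; 0.8 0 0 0.02 0 0 2; 0.8 0 0 0.02 0 0 2")

```text
time_s: 20.85
eef_pos: [0.4911, 0.083, 0.1273]
ee_rot: [[0.137, 0.991, 0.001], [0.991, -0.137, 0.0], [0.0, 0.001, -1.0]]
force: [-0.0, 0.5, -0.4]
grip_width: 0.107
grip_force: 30.0
```

```bash
python3 o.py
```

```text
t 20.85 p [491.1  83.  127.3] yaw -7.9 F [-0.   0.5 -0.4] T [-0.071  0.124  0.079] g 0.107 29.979313015937805
```

The force vanished and the key is rising, so this is the slot. I'll lift gently with a little more turn.

>>> carry_out(increments="0.8 0 0 0 0 0 1.5; 0.8 0 0 0.05 0 0 2; 0.8 0 0 0.1 0 0 2; 0.8 0 0 0.15 0 0 2; 0.8 0 0 0.15 0 0 2")

```text
time_s: 21.35
eef_pos: [0.4907, 0.083, 0.1286]
ee_rot: [[0.102, 0.995, 0.0], [0.995, -0.102, 0.0], [0.0, 0.0, -1.0]]
force: [0.6, -0.3, -0.5]
grip_width: 0.108
grip_force: 30.0
```

```bash
python3 o.py
```

```text
t 21.35 p [490.7  83.  128.6] yaw -5.9 F [ 0.6 -0.3 -0.5] T [-0.084  0.068 -0.024] g 0.108 29.976435899734497
```

>>> carry_out(increments="0.8 0 0 0.05 0 0 0; 0.8 0 0 0.1 0 0 0; 0.8 0 0 0.15 0 0 0; 0.8 0 0 0.2 0 0 0; 0.8 0 0 0.2 0 0 0")

```text
time_s: 21.85
eef_pos: [0.4906, 0.083, 0.1305]
ee_rot: [[0.102, 0.995, 0.0], [0.995, -0.102, 0.0], [0.0, 0.0, -1.0]]
force: [0.5, 0.2, -1.6]
grip_width: 0.108
grip_force: 30.0
```

```bash
python3 o.py
```

```text
t 21.85 p [490.6  83.  130.5] yaw -5.9 F [ 0.5  0.2 -1.6] T [-0.08  -0.003 -0.015] g 0.108 29.97643768787384
```

>>> carry_out(increments="0.8 0 0 0.1 0 0 0; 0.8 0 0 0.2 0 0 0; 0.8 0 0 0.3 0 0 0; 0.8 0 0 0.4 0 0 0; 0.8 0 0 0.5 0 0 0")

```text
time_s: 22.35
eef_pos: [0.4906, 0.083, 0.1356]
ee_rot: [[0.102, 0.995, 0.0], [0.995, -0.102, 0.0], [0.0, 0.0, -1.0]]
force: [0.4, -0.3, 0.6]
grip_width: 0.107
grip_force: 30.0
```

>>> carry_out(increments="0.8 0 0 0.2 0 0 0; 0.8 0 0 0.4 0 0 0; 0.8 0 0 0.6 0 0 0; 0.8 0 0 0.8 0 0 0; 0.8 0 0 1.0 0 0 0")

```text
time_s: 22.85
eef_pos: [0.4906, 0.083, 0.1457]
ee_rot: [[0.102, 0.995, 0.0], [0.995, -0.102, 0.0], [0.0, 0.0, -1.0]]
force: [0.1, -0.1, 0.1]
grip_width: 0.106
grip_force: 30.0
```

>>> carry_out(increments="0.8 0 0 0.5 0 0 0; 0.8 0 0 1.0 0 0 0; 0.8 0 0 1.5 0 0 0; 0.8 0 0 2 0 0 0; 0.8 0 0 2.5 0 0 0")

```text
time_s: 23.35
eef_pos: [0.4906, 0.083, 0.171]
ee_rot: [[0.102, 0.995, 0.0], [0.995, -0.102, 0.0], [0.0, 0.0, -1.0]]
force: [0.1, 1.1, -1.4]
grip_width: 0.112
grip_force: 30.0
```

```bash
python3 o.py; python3 tip.py; python3 - <<'E'
from h import *
# holder rim from wrist? and bow location check in scene/side
for n in("scene","side"):
    im=ctrl.snapshot(n);c=ctrl.get_calibration(n)
    for s,ce,m in blobs(im,(110,120,60),(130,255,255),30): print(n,s,ce.round(1))
print(ctrl.get_obs()["joints"].round(0))
E
```

```text
t 23.35 p [490.6  83.  171. ] yaw -5.9 F [ 0.1  1.1 -1.4] T [-0.075  0.045  0.006] g 0.112 29.97640460729599
27 along(mm) [-21.6 -17.1] across [14.3 18.6]
13 along(mm) [41.8 43.8] across [10.8 15.6]
scene [243 148  10  14  84] [247.  155.2]
scene [418 227  15   9  61] [424.  232.1]
scene [387 245  15  15 151] [394.3 251.9]
scene [114 258  28  29 631] [127.8 271.7]
side [173 117  11  10  95] [178.2 121.3]
side [378 124  10   8  63] [381.9 127.2]
side [170 137  11  10  83] [175.3 141.8]
side [385 148   9   8  55] [389.3 151.3]
side [249 153   5  15  56] [251.1 159. ]
side [237 307  28  31 710] [250.6 322. ]
side [495 319  17  45 419] [505.6 336.9]
[-41.  12.  28. 116.  -7.  53. -15.]
```

The key is out, and the bolt's tip stays at about 43 mm. Next I'll carry it to the holder, stopping above to measure the rim with the wrist camera.

>>> carry_out(increments="0.8 0 0 2.5 0 0 0; 0.8 0 -3 5 0 0 0; 0.8 -0.5 -7 6 0 0 0; 0.8 -1.2 -11 6 0 0 0; 0.8 -2 -15 6 0 0 0")

```text
time_s: 24.0
eef_pos: [0.4704, -0.0684, 0.2308]
ee_rot: [[0.102, 0.995, 0.001], [0.995, -0.102, 0.0], [0.0, 0.001, -1.0]]
force: [0.6, -0.0, 0.0]
grip_width: 0.109
grip_force: 30.0
```

>>> carry_out(increments="0.8 -1 -4 0 0 0 0; 0.8 -2 -8 0 0 0 0; 0.8 -3 -12 0 0 0 0; 0.8 -3.5 -16 0 0 0 0; 0.8 -4 -18 0 0 0 0")

```text
time_s: 24.5
eef_pos: [0.4294, -0.2505, 0.2306]
ee_rot: [[0.106, 0.994, 0.0], [0.994, -0.106, -0.001], [-0.001, 0.0, -1.0]]
force: [0.1, 0.2, -1.5]
grip_width: 0.105
grip_force: 30.0
```

>>> carry_out(increments="0.8 0 -1 -2 0 0 0; 0.8 0 -2 -4 0 0 0; 0.8 0 -2.5 -6 0 0 0; 0.8 0 -2.5 -6 0 0 0; 0.8 0 -2.5 -6 0 0 0")

```text
time_s: 25.0
eef_pos: [0.4303, -0.272, 0.1705]
ee_rot: [[0.103, 0.995, -0.001], [0.995, -0.103, 0.0], [-0.0, -0.001, -1.0]]
force: [-0.1, 0.3, -1.4]
grip_width: 0.106
grip_force: 30.0
```

```bash
python3 o.py; python3 - <<'E'
from h import *
import pickle
for n,uv in(("scene",(147,320)),("side",(311,330))): print("spare",n,onplane(ctrl.get_calibration(n),uv,.034).round(3))
for n,uv in(("scene",(191,249)),("side",(267,266))): print("green",n,onplane(ctrl.get_calibration(n),uv,.01).round(3))
c=ctrl.get_calibration("wrist"); im=ctrl.snapshot("wrist"); cv2.imwrite("pics/w6.png",im[:,:,::-1]); pickle.dump(c,open("c6.pkl","wb"))
print(proj(c,[.431,-.273,.034]))
for s,ce,m in blobs(im,(105,120,40),(130,255,255),50): print(s,ce.round(1))
E
```

```text
t 25.0 p [ 430.3 -272.   170.5] yaw -5.9 F [-0.1  0.3 -1.4] T [-0.093  0.048  0.017] g 0.106 29.976479709148407
spare scene [ 0.571 -0.319  0.034]
spare side [ 0.559 -0.322  0.034]
green scene [ 0.486 -0.125  0.01 ]
green side [ 0.496 -0.123  0.01 ]
[258.40882378 175.57387882]
[ 232  146   55   48 1922] [259.2 169.3]
[250 196  17  22 322] [257.8 206.9]
[249 227  18  40 667] [257.7 246.7]
```

View pics/w6.png

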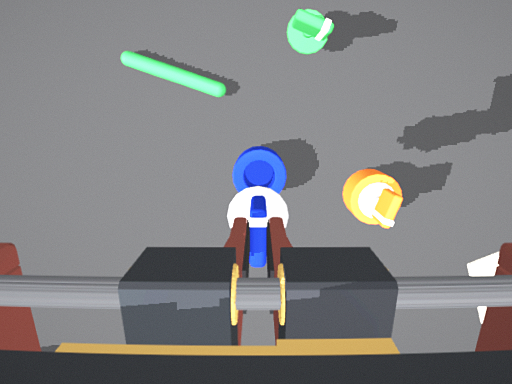

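The picture shows the blue holder at about (259,173) with the key's white flange just below it. The spare is at (375,197), well to the right, and the decoy key is at (308,30). I'll refine the holder's centre from its silhouette.

```bash
python3 - <<'E'
from h import *
import pickle
c=pickle.load(open("c6.pkl","rb")); b=np.array([.431,-.273]); t=np.linspace(0,2*np.pi,120)
for _ in range(10):
    P=np.array([proj(c,[b[0]+.03*np.cos(k),b[1]+.03*np.sin(k),z]) for k in t for z in(0,.034)])
    u=(P[:,0].min()+P[:,0].max())/2; top=P[:,1].min(); p0=np.array([u,top])
    b=b+(onplane(c,(259.,145.5),.025)-onplane(c,p0,.025))[:2]
print(b,P[:,0].max()-P[:,0].min())
im=cv2.imread("pics/w6.png"); hsv=cv2.cvtColor(im,cv2.COLOR_BGR2HSV)[140:195,230:290]
print(hsv[35,:,2],hsv[:,20,2][:45]); print(hsv[:,29,2][:50])
E
```

```text
[ 0.43157734 -0.27381054] 54.17006651958175
[150 154 255 255 255 255 255 255 255 255 255 255 255 254 213 218 251 252
 250 250 250 250 251 250 250 250 250 250 250 250 250 250 250 250 250 250
 250 249 250 249 250 250 241 248 255 255 255 255 255 255 255 255 255 255
 255 255 199  99 102 101] [151 148 150 146 149 150 152 171 197 197 206 255 255 255 255 255 255 255
 255 255 255 255 255 251 249 250 250 250 250 250 250 250 250 250 250 250
 250 250 250 251 254 254 215 179 181]
[148 149 147 146 150 150 179 179 182 248 255 255 255 255 255 255 255 255
 255 255 254 250 249 249 250 250 250 250 250 250 250 250 250 250 250 250
 250 250 250 250 250 250 250 252 252 200 243 255 255 255]
```

>>> carry_out(increments="0.8 0.13 -0.13 -2 0 0 0; 0.8 0.13 -0.13 -4 0 0 0; 0.8 0.13 -0.13 -6 0 0 0; 0.8 0.13 -0.13 -7.5 0 0 0; 0.8 0.13 -0.13 -8.5 0 0 0")

```text
time_s: 25.55
eef_pos: [0.4326, -0.2729, 0.0856]
ee_rot: [[0.101, 0.995, 0.001], [0.995, -0.101, 0.0], [0.0, 0.001, -1.0]]
force: [-0.0, -0.6, -0.8]
grip_width: 0.111
grip_force: 30.0
```

>>> carry_out(increments="0.8 0 0 -0.6 0 0 0; 0.8 0 0 -1.2 0 0 0; 0.8 0 0 -1.8 0 0 0; 0.8 0 0 -2.4 0 0 0; 0.8 0 0 -3 0 0 0")

```text
time_s: 26.05
eef_pos: [0.4321, -0.2734, 0.0553]
ee_rot: [[0.102, 0.995, 0.001], [0.995, -0.102, -0.0], [-0.0, 0.001, -1.0]]
force: [-0.0, 0.3, -0.1]
grip_width: 0.107
grip_force: 30.0
```

```bash
python3 o.py
```

```text
t 26.05 p [ 432.1 -273.4   55.3] yaw -5.9 F [-0.   0.3 -0.1] T [-0.052  0.117  0.006] g 0.107 29.97655838727951
```

>>> carry_out(increments="0.8 -0.03 0 -0.3 0 0 0; 0.8 -0.05 0 -0.6 0 0 0; 0.8 -0.05 0 -0.85 0 0 0; 0.8 -0.05 0 -1.05 0 0 0; 0.8 -0.05 0 -1.15 0 0 0")

```text
time_s: 26.55
eef_pos: [0.4314, -0.2733, 0.0439]
ee_rot: [[0.102, 0.995, 0.0], [0.995, -0.102, 0.0], [0.0, 0.0, -1.0]]
force: [-0.2, -0.8, -0.8]
grip_width: 0.107
grip_force: 30.0
```

>>> carry_out(increments="0.8 0 0 -0.03 0 0 0; 0.8 0 0 -0.06 0 0 0; 0.8 0 0 -0.08 0 0 0; 0.8 0 0 -0.1 0 0 0; 0.8 0 0 -0.1 0 0 0")

```text
time_s: 27.05
eef_pos: [0.4314, -0.2733, 0.043]
ee_rot: [[0.102, 0.995, 0.0], [0.995, -0.102, 0.0], [0.0, 0.0, -1.0]]
force: [0.2, 0.7, -0.3]
grip_width: 0.105
grip_force: 30.0
```

```bash
python3 o.py
```

```text
t 27.05 p [ 431.4 -273.3   43. ] yaw -5.9 F [ 0.2  0.7 -0.3] T [-0.066  0.074 -0.005] g 0.105 29.97646987438202
```

>>> carry_out(increments="0.8 0 0 -0.03 0 0 0; 0.8 0 0 -0.05 0 0 0; 0.8 0 0 -0.07 0 0 0; 0.8 0 0 -0.07 0 0 0; 0.8 0 0 -0.07 0 0 0")

```text
time_s: 27.55
eef_pos: [0.4315, -0.2733, 0.0427]
ee_rot: [[0.102, 0.995, 0.0], [0.995, -0.102, 0.0], [0.0, 0.0, -1.0]]
force: [-2.0, 1.8, 6.6]
grip_width: 0.114
grip_force: 30.0
```

The flange has landed on the rim at the expected height (42.7 mm against 43). I'll release and retreat upward.

>>> carry_out(increments="1.2 0 0 0.03 0 0 0; 1.5 0 0 0.03 0 0 0; 2 0 0 0.03 0 0 0; 3 0 0 0.03 0 0 0; 3 0 0 0.03 0 0 0")

```text
time_s: 28.05
eef_pos: [0.4313, -0.2733, 0.0425]
ee_rot: [[0.102, 0.995, -0.0], [0.995, -0.102, 0.0], [-0.0, -0.0, -1.0]]
force: [-1.2, 0.0, 1.0]
grip_width: 0.333
grip_force: 0.0
```

>>> carry_out(increments="3 0 0 0.5 0 0 0; 3 0 0 1.5 0 0 0; 3 0 0 3.5 0 0 0; 3 0 0 7 0 0 0; 3 0 0 11 0 0 0")

```text
time_s: 28.55
eef_pos: [0.4305, -0.2732, 0.1537]
ee_rot: [[0.103, 0.995, -0.002], [0.995, -0.103, 0.0], [0.0, -0.002, -1.0]]
force: [0.6, -0.0, -0.5]
grip_width: 0.344
grip_force: 0.0
```

>>> carry_out(increments="3 0 0 2 0 0 0; 3 0 0 2 0 0 0; 3 0 0 2 0 0 0; 3 0 0 2 0 0 0; 3 0 0 2 0 0 0")

```text
time_s: 29.05
eef_pos: [0.4306, -0.2729, 0.1716]
ee_rot: [[0.102, 0.995, -0.002], [0.995, -0.102, 0.001], [0.0, -0.002, -1.0]]
force: [-0.3, -0.2, -0.6]
grip_width: 0.339
grip_force: 0.0
```

```bash
python3 o.py; python3 - <<'E'
from h import *
c=ctrl.get_calibration("wrist"); im=ctrl.snapshot("wrist"); p=proj(c,[.4315,-.2737,.038]); print(p)
for s,ce,m in blobs(im,(105,120,40),(130,255,255),50): print(s,ce.round(1))
# flange (white/grey disc) inside blue rim
u,v=p.astype(int); m=cv2.inRange(cv2.cvtColor(im,cv2.COLOR_RGB2HSV),(0,0,170),(180,60,255)); n,l,st,ce=cv2.connectedComponentsWithStats(m)
for i in range(1,n):
    if st[i][4]>60 and abs(ce[i]-p).max()<45: 
        s=st[i]; print("flange",s,onplane(c,(s[0]+s[2]/2-.5,s[1]+s[3]/2-.5),.038))
T=[cv2.resize(im[max(v-50,0):v+50,u-50:u+50,::-1],(266,266),interpolation=cv2.INTER_CUBIC)]
for n,(a,b) in(("scene",(130,265)),("side",(250,315))):
    k=ctrl.snapshot(n); T.append(cv2.resize(k[b-32:b+32,a-32:a+32,::-1],(266,266),interpolation=cv2.INTER_CUBIC))
cv2.imwrite("pics/end.png",np.hstack(T))
E
```

```text
t 29.05 p [ 430.6 -272.9  171.6] yaw -5.9 F [-0.3 -0.2 -0.6] T [-0.065  0.061 -0.006] g 0.339 0.0
[258.72730648 175.90741855]
[ 232  145   54   58 1327] [259.  171.8]
[255 163   9   8  67] [258.8 166.7]
flange [239 157  39  38 924] [ 0.43075273 -0.27316449  0.038     ]
```

View pics/end.png

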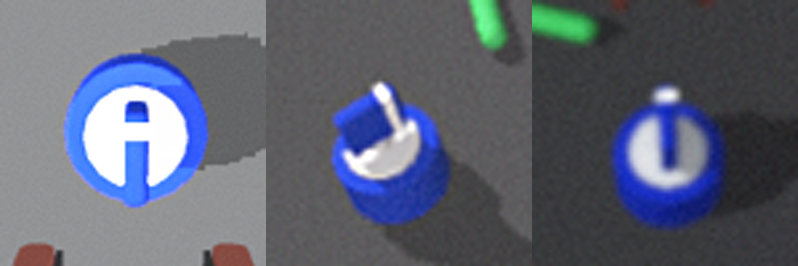

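The key stands upright, concentric in the blue holder, with its flange on the rim. The gripper is clear, so I'll hand in.

```bash
python3 -c "
from rig import ctrl
print(ctrl.hand_in())"
```

```text
the job is handed in; nothing more can be done
None
```

The job is handed in at about 29 s; no verdict came back: the bolt measured fully home in the keeper, the blue key was drawn out at the slot without forcing and now stands seated in the blue holder, and the gripper went near nothing else.

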